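Find the shim slot in a hatch's hinge gap with a gauge blade

ROBOT

A 7-joint arm with a two-finger parallel gripper is mounted at the origin on the work surface. World frame = base frame: x ahead of the robot, y to its left, z up, the work surface at z = 0. Lengths are in m, angles in rad, forces in N, time in s.
With the tool pointing down it reaches from about 0.4 to 0.85 m from the base axis. Payload 4.4 kg.
Tool frame: the origin (TCP) lies midway between the tips of the shut fingers; the grasp point (between the pads) lies 19 mm behind it; z points along the fingers, y is the line along which they close (so a half turn about z gives the same grasp; the last joint's range is limited). The gripper opens to 94 mm and grips with 3 to 60 N. Pads are 16 mm wide; open, the fingers measure 119 mm over their backs; the gripper's body (75 mm by 177 mm) begins 78 mm behind the grasp point.
Start: joints at [-0.066, 0.628, 0.038, 1.517, -0.027, 0.996, -0.02], TCP at [0.65, 0, 0.205] pointing down, gripper open.
Joint ranges: [-3.06, 3.06], [-0.37, 2.12], [-1.25, 1.32], [0.18, 2.47], [-1.1, 4.24], [0.23, 1.98], [-2.94, 2.94]. Speed limits (rad/s): [2.57, 2.57, 3.14, 3.14, 3.14, 3.14, 3.14].

INTERFACE

Orientations are given as a unit quaternion [x, y, z, w].
In Python, from cell import * gives the robot as it stands.
- The arm moves only by the tool send_rows, never from a script. Its arguments are lists of equal length, an entry for each row: "offset": the shift along the tool's x, y, z in units of 200 mm (1.0 is 200 mm), a list of three; "twist": the turn, a rotation vector about the tool's x, y, z in units of 2 rad (1.0 is 2 rad), a list of three; "gripper": the gripper's target within -1 to 1 (fully open at 1, half-way at 0, shut at -1). In form: {"offset": [[tx, ty, tz], ...], "twist": [[wx, wy, wz], ...], "gripper": [gripper, ...]}. A call has 1 to 10 rows; each row shifts and turns the commanded pose from where the row before left it, along the tool's axes as they then stand; what a row does not reach is not made up. A row lasts 1/10 s, in which the tool goes at most 50 mm and 8.59 degrees, less where a joint would pass 70% of its speed; a pose out of reach is approached as far as the arm can. A call with a number of a shift or a turn outside -1 to 1 is refused whole. A call with a gripper value outside its range is refused whole. The fingers move at their own pace and stop on an object; "force" is the grip in N (left out, the last holds). Time passes only in rows, so rows that do not move let the fingers close. It gives the time, the measured TCP pose, the force, the opening and the grip force at its end, in the units of the state.
- state(): the state, without advancing time (a new reading comes with each control period).
- read_camera(name): name is "scene" or "side" or "wrist"; returns a dict with "frame" (384x512x3 uint8, red, green, blue), "range_z" (384x512 float32, m along the optical axis (not along the pixel's ray), 0 where there is no reading), "intrinsics" (3x3 intrinsics, pixels), "R" (3x3) and "t" (3): a world point X has camera coordinates R X + t. Camera axes: x right, y down, z forward; pixel columns grow to the right and rows downward; lengths in m; the calibration is good to about 2 mm. The wrist camera is an equidistant fisheye: a pixel r from the principal point sees the ray r / f radians off the axis. A picture is of the moment at which its call begins.
- finish_job(): hands the job in; it is judged then, once.
The state is a dict: "clock": time; "q": joint angles; "dq": joint speeds; "effort": joint torques, N m; "tool_pos": TCP position; "tcp_rot": TCP orientation; "contact_force": force on the tool from outside, world axes, zero at the start; "ft_torque": the same for the moment, N m; "opening": opening from 0.0 (shut) to 1.0 (fully open); "grip_force": force on a finger pad.
Only numpy, scipy, OpenCV 4.12 (cv2) and the standard library are available. Lean on these libraries where they do the work, as an engineer would, in place of code of your own. Each camera call takes 0.05 s, during which the arm holds its last target. There are 200 camera calls.

TASK

Take the gauge blade out of its wooden stand and, feeling gently down the long gap between the jamb and the white leaf of the hatch, find the one hidden place where the blade does not jam on the strip inside but slides right down to the bottom. Leave it standing upright there, fully home, and let go. Never force it where it jams, and leave the tin on the leaf where it is.

Things in the scene. Friction and masses are not known exactly. Their poses are not given: they have to be found in the camera images.
- cradle: Two battens fixed to the table, carrying a hatch that lies flat (360 mm in y, upper face at z = 80 mm). Origin at table height below the nominal middle of the gap; z up, y along the gap, x across it, from the bare wooden jamb (x -60 to -4 mm) to the white leaf (x 4 to 150 mm). The hatch is rigid and fixed. It bears at most 35 N from the gauge.
- gap_mouth (a point): Nominal middle of the gap's mouth, in the hatch's face (cradle 0, 0, 80 mm; axes as the cradle's). The gap is a straight slit 7.5 mm wide, upper edges rounded by 4 mm, open over y = -78 to 78 mm; hinges 10 mm high lie at |y| 95 to 155 mm. The hatch sits loosely placed: the gap's true middle line runs parallel, up to 5 mm off in x to either side.
- strip_level (a point): Cradle 0, 0, 64 mm: height of the top of the rubber strip in the gap, 16 mm below the face, where the blade jams (it yields 1 mm per 3 N, 10 mm at most). Out of sight, at one place only, the strip is cut by the shim slot, 38 mm long in y and as wide as the gap. The slot's middle lies anywhere from y = -50 to 50 mm. x as uncertain as the gap's.
- slot_floor (a point): Cradle 0, 0, 35 mm: height of the floor of the shim slot (firm rubber, 1 mm per 5 N), 45 mm below the face, on which the blade's end stands when fully home. Only the height is meant: where the slot lies along y must be felt.
- stand: Light wooden block fixed to the table, 75 x 85 x 52 mm high, origin at the centre of its underside. The gauge stands loosely in its slot (8 mm in x, 27 mm in y, 40 mm deep, floor 12 mm above the table).
- gauge_grip (a point): Centre of the gauge's wooden handle, 18 (x) x 28 (y) x 56 mm high, 102 mm above the blade's end. Loose upright tool, 0.1 to 0.2 kg: steel blade 5 mm thick (x), 22 mm wide (y), 66 mm long, a collar 12 x 26 mm at 66 to 74 mm, then the handle. z points from blade to handle. It starts in the stand, leaning a few degrees at most.
- gauge_tip (a point): Middle of the flat lower end of the gauge's blade, axes as for gauge_grip.
- tin0_mid (a point): Centre of a round black tin, 62 mm across and 35 mm high, that stands loose on the white leaf, 115 mm from the gap's middle line and 10 to 40 mm towards +y of its middle.
Things that resemble listed ones, but are neither listed nor needed, are in the scene too. What is shaped like the part that bears gauge_grip but yellow is not meant. Leave any turquoise look-alike of the stand alone.

How it is judged:
On the way, in this order (a step that is already met when the one before it is completed fails the run):
1. the gauge is lifted clear of its stand (height (world z) of gauge_tip above 0.07 m and horizontal distance between gauge_tip and stand above 0.08 m), for 0.1 s.
2. the blade is in the gap (z of gauge_tip in the frame of cradle below 0.074 m and x of gauge_tip in the frame of cradle between -0.012 and 0.012 m and y of gauge_tip in the frame of cradle between -0.09 and 0.09 m), for 0.1 s.
At the end, for the whole second after the job is handed in: The gauge stands in the gap with the end of its blade at the bottom of the shim slot (within 5 mm of the floor, so at least 40 mm below the hatch's face), upright within 0.15 rad and let go; the tin on the leaf is within 15 mm of where it was (z of gauge_tip in the frame of cradle below 0.04 m and x of gauge_tip in the frame of cradle between -0.012 and 0.012 m and y of gauge_tip in the frame of cradle between -0.09 and 0.09 m and angle between gauge_grip's own z axis and vertical below 0.15 rad and distance of tin0_mid from where it was at the start of the episode below 0.015 m); the robot touches nothing.
It fails at once if the gauge is pressed against the hatch with more than 35 N (contact force between gauge and cradle above 35 N).
It fails at once if the tin on the leaf is pushed 15 mm or more (distance of tin0_mid from where it was at the start of the episode above 0.015 m).
It also fails if it takes over 64 s, if anything falls off the work surface, if the arm or the gripper's body presses on something with over 40 N, if the wrist force passes 120 N, or if a joint passes its speed limit or range.

## Working session

There is one attempt and no reset: what is moved stays moved. The work goes in short steps, Python scripts to look and compute and a tool call to move; the robot and the scene stay as the last step left them, time stands still between calls to the robot, and variables do not carry over. Pictures are saved under pics/ and viewed, at most 10 in all, crops included, and the job is handed in when it is done.

Besides the shell and the picture viewer there is one more tool, called after "Request:" as name(argument=value, ...), one argument or row to a line, values as JSON. send_rows: Moves the arm, as the interface text tells. Shifts and turns lie within -1 to 1; 1 stands for 200 mm of shift or 2 rad of turn. Its arguments: {"type":"object","properties":{"offset":{"type":"array"},"twist":{"type":"array"},"gripper":{"type":"array"},"force":{"type":"number"}},"required":["offset","twist","gripper"]}

```bash
mkdir -p pics
cat > h.py <<'E'
from cell import *
import numpy as np, cv2
def pt(c,u,v):
    z=c["range_z"][v,u];K=c["intrinsics"]
    return c["R"].T@(np.array([(u-K[0,2])/K[0,0]*z,(v-K[1,2])/K[1,1]*z,z])-c["t"])
def cloud(c):
    z=c["range_z"];K=c["intrinsics"];v,u=np.mgrid[:384,:512]
    P=np.stack([(u-K[0,2])/K[0,0]*z,(v-K[1,2])/K[1,1]*z,z],-1)
    return (P-c["t"])@c["R"]
def save(n,im): cv2.imwrite("pics/"+n,im[...,::-1])
E
python3 - <<'E'
from h import *
a=read_camera("scene");b=read_camera("side")
np.savez("s.npz",**a);np.savez("d.npz",**b)
save("a.png",cv2.resize(a["frame"],(800,600)));save("b.png",cv2.resize(b["frame"],(800,600)))
s=state();print(s["tool_pos"],s["tcp_rot"],s["contact_force"],s["clock"])
E
```

```text
[6.49438585e-01 6.66075986e-05 2.04688291e-01] [ 7.07095607e-01  7.07117501e-01 -5.66845179e-04 -5.67101059e-04] [-1.19853561  0.09272532  0.87560194] 0.1
```

View pics/a.png

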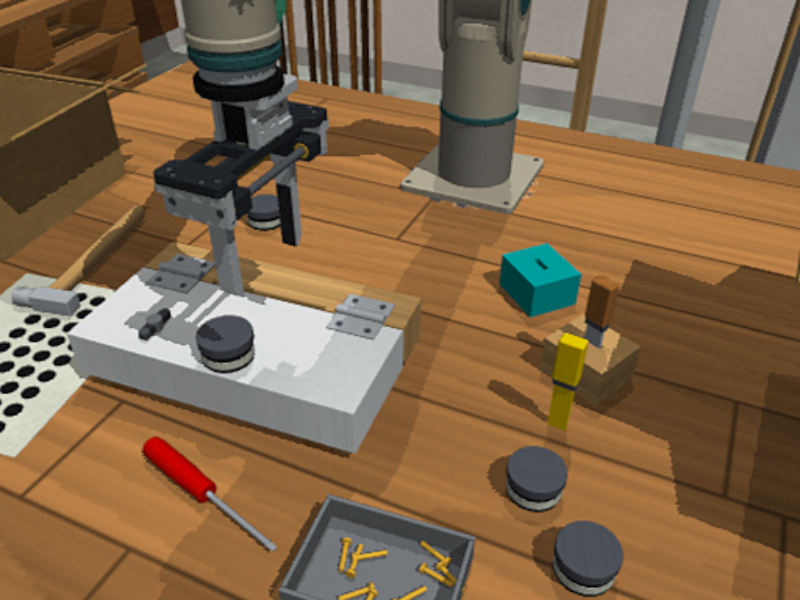

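View pics/b.png

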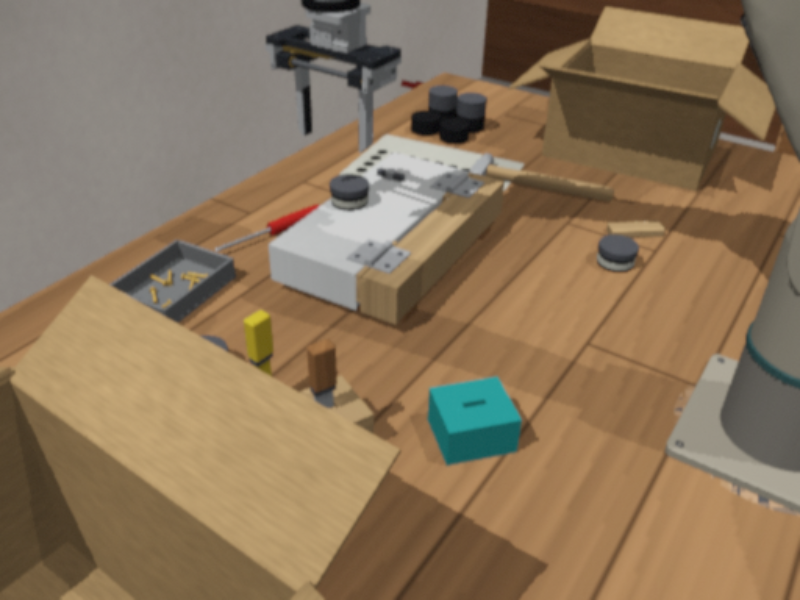

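Candidates: brown-handled gauge in the wooden stand at scene px (602,300), which fits the description, and the yellow look-alike at (571,358), which is excluded. Stands: wooden one at (590,360), turquoise decoy at (540,280). In the hatch the jamb is on the robot's side, with the tin on the leaf at (225,343).

```bash
python3 - <<'E'
from h import *
for f in("s.npz","d.npz"):
    c=dict(np.load(f));P=cloud(c);F=c["frame"].astype(int);ok=c["range_z"]>0
    hsv=cv2.cvtColor(c["frame"],cv2.COLOR_RGB2HSV).astype(int)
    face=ok&(abs(P[...,2]-.08)<.005)
    n,l,st,ce=cv2.connectedComponentsWithStats(face.astype(np.uint8))
    k=1+np.argmax(st[1:,4]);p=P[l==k]
    r=cv2.minAreaRect((p[:,:2]*1000).astype(np.float32));print(f,"face",len(p),r,cv2.boxPoints(r).round().tolist(),p[:,2].mean())
    # brown handle
    br=ok&(P[...,2]>.075)&(P[...,2]<.2)&(hsv[...,0]<15)&(hsv[...,1]>110)&(P[...,1]<-.1)&(P[...,0]<.8)&(P[...,0]>.3)
    n,l,st,ce=cv2.connectedComponentsWithStats(br.astype(np.uint8))
    for k in range(1,n):
        if st[k,4]>30:
            p=P[l==k];print("br",st[k],p.mean(0),p.min(0),p.max(0))
            for lo in np.arange(.07,.15,.015):
                q=p[(p[:,2]>lo)&(p[:,2]<lo+.015)]
                if len(q)>5:print(lo.round(3),q.mean(0).round(4),np.ptp(q,0).round(4))
            tp=p[p[:,2]>p[:,2].max()-.004];print("top",tp.mean(0),cv2.minAreaRect((tp[:,:2]*1000).astype(np.float32)))
    stt=ok&(abs(P[...,2]-.052)<.004)&(P[...,1]<-.1)&(hsv[...,0]<30)
    n,l,st,ce=cv2.connectedComponentsWithStats(stt.astype(np.uint8))
    for k in range(1,n):
        if st[k,4]>40:
            p=P[l==k];print("stand",st[k],p.mean(0),cv2.minAreaRect((p[:,:2]*1000).astype(np.float32)))
    tin=ok&(abs(P[...,2]-.115)<.004)
    n,l,st,ce=cv2.connectedComponentsWithStats(tin.astype(np.uint8))
    for k in range(1,n):
        if st[k,4]>60: print("tin",st[k],P[l==k].mean(0))
E
python3 - <<'E'
import sys;sys.path.insert(0,'.')
import numpy as np,cv2
c=np.load('s.npz')["frame"]
cv2.imwrite('pics/c.png',cv2.resize(c[150:280,300:440],(700,650))[:600,:,::-1])
E
```

```text
s.npz face 12195 ((592.8980712890625, -74.54800415039062), (213.93011474609375, 362.46771240234375), 4.049489974975586) [[473.0, 99.0], [499.0, -263.0], [712.0, -248.0], [687.0, 114.0]] 0.08003740750790075
stand [ 7 13 22  9 51] [-0.1802874  -1.25468756  0.05226715] ((-186.241455078125, -1260.8515625), (95.33998107910156, 31.144208908081055), 4.550684928894043)
stand [  0  94  77  53 256] [ 0.41186978 -0.5617717   0.05202417] ((400.5195617675781, -563.8822021484375), (287.534423828125, 9.119877815246582), 5.8597493171691895)
tin [  0  61  42   9 117] [ 0.27834044 -0.73777007  0.11502375]
tin [  0  71  71  46 256] [ 0.39428887 -0.56386504  0.11504923]
tin [281  73  49  13 147] [0.04825033 0.01597232 0.11504931]
tin [376 189  18  10  69] [0.44225723 0.30693871 0.11509128]
tin [125 202  37  25 716] [ 0.66711248 -0.05157881  0.11464155]
tin [356 222  19  10  69] [0.54357172 0.29634889 0.11490176]
d.npz face 6223 ((593.2097778320312, -71.20008850097656), (214.16830444335938, 366.7196044921875), 4.060555458068848) [[473.0, 104.0], [499.0, -262.0], [713.0, -247.0], [687.0, 119.0]] 0.0794966
[... 255 characters left out ...]
28894042969, -558.3428344726562), (297.9925537109375, 20.19717025756836), 7.576345920562744)
stand [295 125  27  29  70] [ 0.49552701 -0.17825098  0.05159744] ((495.8472595214844, -178.87734985351562), (3.323335886001587, 154.08773803710938), 3.731435537338257)
tin [  0   0  90  24 200] [ 1.71386105 -0.34183191  0.11504927]
tin [372  41  92  18 233] [ 0.43417512 -0.79222823  0.11482549]
tin [351  64 106  23 282] [ 0.40263159 -0.56000651  0.11505187]
tin [211 111  25  14 255] [ 0.66235882 -0.04781314  0.11412167]
tin [475 223  37  35 170] [0.0282969  0.05487986 0.11482364]
tin [197 233  18   8  65] [0.42861124 0.31411834 0.11494758]
tin [  0 296 133  88 440] [0.47314668 0.57770253 0.11502749]
```

View pics/c.png

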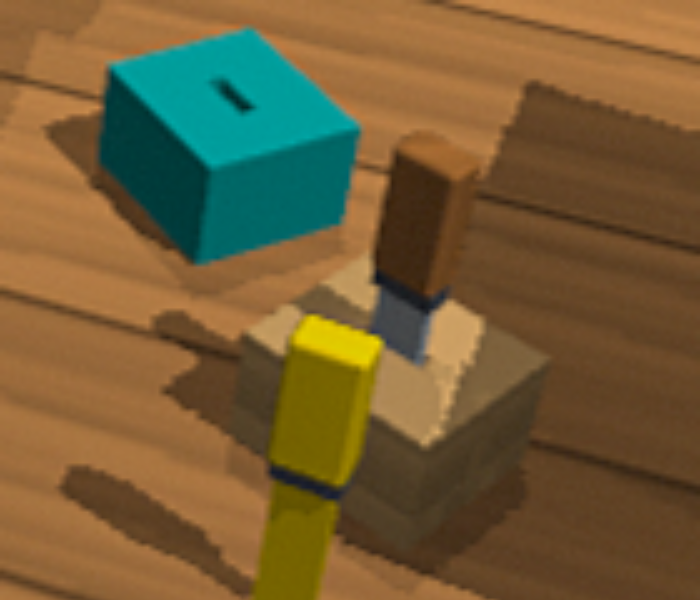

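The close crop confirms the choice: the brown handle with steel blade is in the wooden stand (handle at crop (425,215), scene px (385,193)), and the yellow one stands in front of it.

Run:
```python
from h import *
c=dict(np.load("s.npz"));P=cloud(c);R=lambda p:cv2.minAreaRect((p[:,:2]*1000).astype(np.float32))
m=np.zeros((384,512),bool);m[172:215,372:398]=1
hsv=cv2.cvtColor(c["frame"],cv2.COLOR_RGB2HSV).astype(int)
g=P[m&(P[...,2]>.085)&(c["range_z"]>0)&(hsv[...,0]<17)];print(g.min(0),g.max(0),np.median(g,0))
for lo in np.arange(.085,.15,.01):
    q=g[(g[:,2]>lo)&(g[:,2]<lo+.01)]
    if len(q)>5:print(lo.round(3),len(q),np.median(q,0).round(4),R(q))
t=g[g[:,2]>g[:,2].max()-.004];print("top",t.mean(0),R(t))
m=np.zeros((384,512),bool);m[195:245,345:412]=1
s=P[m&(abs(P[...,2]-.052)<.002)];print("stand",len(s),R(s),cv2.boxPoints(R(s)).round())
print([pt(c,*p).round(4).tolist() for p in [(347,218),(385,239),(410,221),(373,202)]])
c=dict(np.load("d.npz"));P=cloud(c);hsv=cv2.cvtColor(c["frame"],cv2.COLOR_RGB2HSV).astype(int)
m=np.zeros((384,512),bool);m[215:255,190:220]=1
g=P[m&(P[...,2]>.085)&(P[...,2]<.16)&(P[...,1]>.15)&(P[...,1]<.4)&(hsv[...,0]<17)];print(len(g),g.min(0),g.max(0),np.median(g,0))
t=g[g[:,2]>g[:,2].max()-.004];print("top",t.mean(0),R(t))
```

```text
[0.42472823 0.29059827 0.08545581] [0.45012527 0.32099885 0.14320755] [0.44185714 0.30671707 0.11929783]
0.085 61 [0.4421 0.3077 0.0913] ((442.2297668457031, 305.7266540527344), (30.24957847595215, 13.737397193908691), 88.92779541015625)
0.095 75 [0.4426 0.306  0.1003] ((442.76715087890625, 305.7188720703125), (12.2113618850708, 29.993087768554688), 1.1947332620620728)
0.105 77 [0.4424 0.3075 0.1099] ((442.1968994140625, 307.1635437011719), (18.40440559387207, 30.903867721557617), 9.869402885437012)
0.115 81 [0.4424 0.3061 0.1193] ((441.86883544921875, 306.2232666015625), (15.252065658569336, 29.955951690673828), 4.107745170593262)
0.125 78 [0.4428 0.3079 0.1301] ((441.450927734375, 305.97509765625), (13.907106399536133, 30.222444534301758), 1.5857750177383423)
0.135 132 [0.4387 0.3063 0.1404] ((435.6517333984375, 306.08221435546875), (27.80261993408203, 18.980825424194336), 69.62181091308594)
top [0.4365316  0.30643151 0.14105521] ((435.4505920410156, 306.0754089355469), (28.116355895996094, 18.170835494995117), 67.40765380859375)
stand 743 ((435.2665100097656, 305.74407958984375), (86.63665008544922, 77.42288208007812), 65.53205871582031) [[382. 282.]
 [453. 250.]
 [488. 329.]
 [418. 361.]]
[[0.396, 0.2406, -0.0005], [0.4881, 0.3293, 0.0533], [0.354, 0.3602, 0.0018], [0.3876, 0.2845, 0.0501]]
535 [0.42039995 0.29375784 0.08503403] [0.44746847 0.32490214 0.14388838] [0.42890318 0.31444282 0.12178842]
top [0.43337529 0.3096473  0.14135129] ((434.5452880859375, 309.0448913574219), (25.585277557373047, 19.259153366088867), 58.19526672363281)
```

Request:
send_rows(
  offset=[
    [0.153,-0.107,0],
    [0.153,-0.107,0],
    [0.153,-0.107,0],
    [0.153,-0.107,0],
    [0.153,-0.107,0],
    [0.153,-0.107,0],
    [0.153,-0.107,0],
    [0.153,-0.107,0],
    [0.153,-0.107,0],
    [0.153,-0.107,0],
  ],
  twist=[
    [0,0,0],
    [0,0,0],
    [0,0,0],
    [0,0,0],
    [0,0,0],
    [0,0,0],
    [0,0,0],
    [0,0,0],
    [0,0,0],
    [0,0,0],
  ],
  gripper=[1,1,1,1,1,1,1,1,1,1],
)

```text
clock: 1.1
tool_pos: [0.4348, 0.307, 0.2053]
tcp_rot: [0.707, 0.707, -0.0, -0.0]
contact_force: [0.2, -0.0, 0.6]
opening: 1.0
grip_force: 0.0
```

Request:
send_rows(
  offset=[
    [0,0,0],
    [0,0,0],
    [0,0,0],
    [0,0,0],
    [0,0,0],
  ],
  twist=[
    [0,0,0.0713],
    [0,0,0.0713],
    [0,0,0.0713],
    [0,0,0],
    [0,0,0],
  ],
  gripper=[1,1,1,1,1],
)

```text
clock: 1.6
tool_pos: [0.4358, 0.306, 0.2053]
tcp_rot: [0.84, 0.542, -0.0, 0.0]
contact_force: [-0.0, 0.3, 0.3]
opening: 0.999
grip_force: 0.0
```

Run:
```python
from h import *
c=read_camera("wrist");np.savez("w1.npz",**c);save("w1.png",cv2.resize(c["frame"],(800,600)))
from scipy.spatial.transform import Rotation as Ro
s=state();print(s["tool_pos"],Ro.from_quat(s["tcp_rot"]).as_matrix().round(4),s["q"],c["intrinsics"])
```

```text
[0.43584252 0.30596947 0.20532097] [[ 4.121e-01  9.111e-01 -4.000e-04]
 [ 9.111e-01 -4.121e-01 -2.000e-04]
 [-4.000e-04 -2.000e-04 -1.000e+00]] [-0.7616235   0.46365468  0.14051943  1.84780559 -0.08452352  0.83628795
 -1.0038063 ] [[297.31863964   0.         253.13023949]
 [  0.         297.31863964 190.6494734 ]
 [  0.           0.           1.        ]]
```

View pics/w1.png

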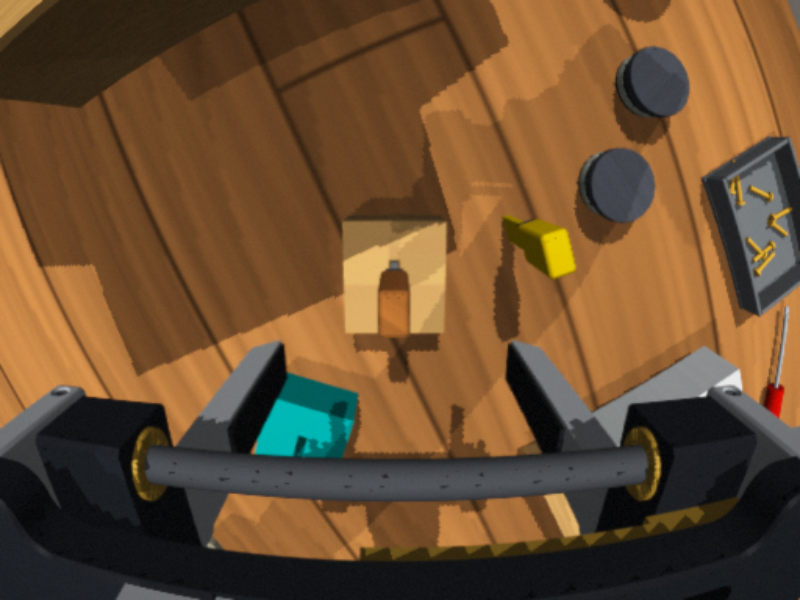

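The wrist view shows the handle (394,305) centred between the fingers and aligned with them. Yellow gauge and turquoise stand are clear.

Request:
send_rows(
  offset=[
    [0,0,0.11],
    [0,0,0.11],
    [0,0,0.11],
    [0,0,0.11],
    [0,0,0.11],
    [0,0,0],
  ],
  twist=[
    [0,0,0],
    [0,0,0],
    [0,0,0],
    [0,0,0],
    [0,0,0],
    [0,0,0],
  ],
  gripper=[1,1,1,1,1,1],
)

```text
clock: 2.25
tool_pos: [0.4343, 0.3047, 0.0931]
tcp_rot: [0.841, 0.542, -0.003, -0.0]
contact_force: [0.1, -1.8, 0.4]
opening: 0.999
grip_force: 0.0
```

Request:
send_rows(
  offset=[
    [0,0,0],
    [0,0,0],
    [0,0,0],
    [0,0,0],
    [0,0,0],
    [0,0,0],
    [0,0,0],
    [0,0,0],
    [0,0,0],
    [0,0,0],
  ],
  twist=[
    [0,0,0],
    [0,0,0],
    [0,0,0],
    [0,0,0],
    [0,0,0],
    [0,0,0],
    [0,0,0],
    [0,0,0],
    [0,0,0],
    [0,0,0],
  ],
  gripper=[-1,-1,-1,-1,-1,-1,-1,-1,-1,-1],
  force=25,
)

```text
clock: 3.25
tool_pos: [0.4359, 0.306, 0.0954]
tcp_rot: [0.841, 0.541, -0.0, -0.0]
contact_force: [2.6, -0.0, -2.7]
opening: 0.189
grip_force: 25.0
```

Request:
send_rows(
  offset=[
    [0,0,-0.125],
    [0,0,-0.125],
    [0,0,-0.125],
    [0,0,-0.125],
    [0,0,-0.125],
    [0,0,-0.125],
    [0,0,0],
  ],
  twist=[
    [0,0,0],
    [0,0,0],
    [0,0,0],
    [0,0,0],
    [0,0,0],
    [0,0,0],
    [0,0,0],
  ],
  gripper=[-1,-1,-1,-1,-1,-1,-1],
)

```text
clock: 3.95
tool_pos: [0.4377, 0.3071, 0.2482]
tcp_rot: [0.841, 0.541, 0.003, -0.0]
contact_force: [0.1, 0.4, -2.4]
opening: 0.19
grip_force: 25.0
```

Request:
send_rows(
  offset=[
    [0,0,0],
    [0,0,0],
    [0,0,0],
    [0,0,0],
    [0,0,0],
  ],
  twist=[
    [0,0,-0.0623],
    [0,0,-0.0623],
    [0,0,-0.0623],
    [0,0,-0.0623],
    [0,0,0],
  ],
  gripper=[-1,-1,-1,-1,-1],
)

```text
clock: 4.45
tool_pos: [0.4352, 0.3054, 0.2439]
tcp_rot: [0.682, 0.732, -0.001, -0.0]
contact_force: [0.3, -0.2, -2.8]
opening: 0.193
grip_force: 25.0
```

Request:
send_rows(
  offset=[
    [-0.2195,0.0424,0],
    [-0.2195,0.0424,0],
    [-0.2195,0.0424,0],
    [-0.2195,0.0424,0],
    [-0.2195,0.0424,0],
    [-0.2195,0.0424,0],
    [-0.2195,0.0424,0],
    [-0.2195,0.0424,0],
    [-0.2195,0.0424,0],
    [-0.2195,0.0424,0],
  ],
  twist=[
    [0,0,0],
    [0,0,0],
    [0,0,0],
    [0,0,0],
    [0,0,0],
    [0,0,0],
    [0,0,0],
    [0,0,0],
    [0,0,0],
    [0,0,0],
  ],
  gripper=[-1,-1,-1,-1,-1,-1,-1,-1,-1,-1],
)

```text
clock: 5.45
tool_pos: [0.5513, -0.1275, 0.2444]
tcp_rot: [0.683, 0.73, -0.0, -0.001]
contact_force: [0.8, 0.4, -2.1]
opening: 0.185
grip_force: 25.0
```

Request:
send_rows(
  offset=[
    [0,0,0],
    [0,0,0],
    [0,0,0],
  ],
  twist=[
    [0,0,0],
    [0,0,0],
    [0,0,0],
  ],
  gripper=[-1,-1,-1],
)

```text
clock: 5.75
tool_pos: [0.5511, -0.1242, 0.2447]
tcp_rot: [0.682, 0.732, -0.0, -0.001]
contact_force: [-0.3, -0.3, -1.7]
opening: 0.192
grip_force: 25.0
```

Run:
```python
from h import *
c=read_camera("wrist");np.savez("w2.npz",**c);save("w2.png",cv2.resize(c["frame"],(800,600)))
c=read_camera("side");np.savez("d2.npz",**c)
c=read_camera("scene");np.savez("s2.npz",**c);save("s2.png",cv2.resize(c["frame"][60:300,20:320],(750,600),interpolation=2))
from scipy.spatial.transform import Rotation as Ro
s=state();print(s["tool_pos"],Ro.from_quat(s["tcp_rot"]).as_matrix().round(4),s["q"],s["opening"],s["contact_force"])
```

```text
[ 0.5514316  -0.1241395   0.24531126] [[-7.240e-02  9.974e-01 -4.000e-04]
 [ 9.974e-01  7.240e-02  8.000e-04]
 [ 8.000e-04 -4.000e-04 -1.000e+00]] [ 0.09848515  0.46409297  0.11025444  1.71044449 -0.06051055  0.97089468
  0.30386549] 0.18689185998027966 [-0.05822382  1.08902345 -1.77501334]
```

View pics/w2.png

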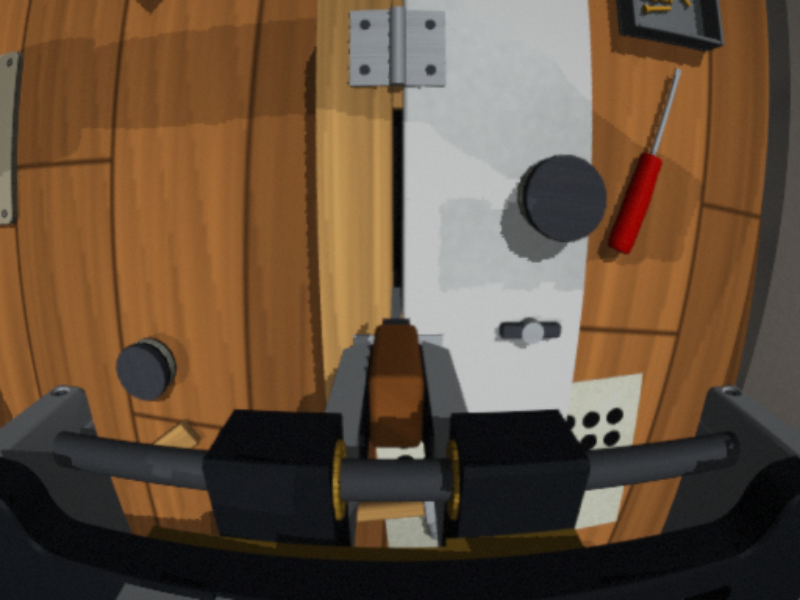

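View pics/s2.png

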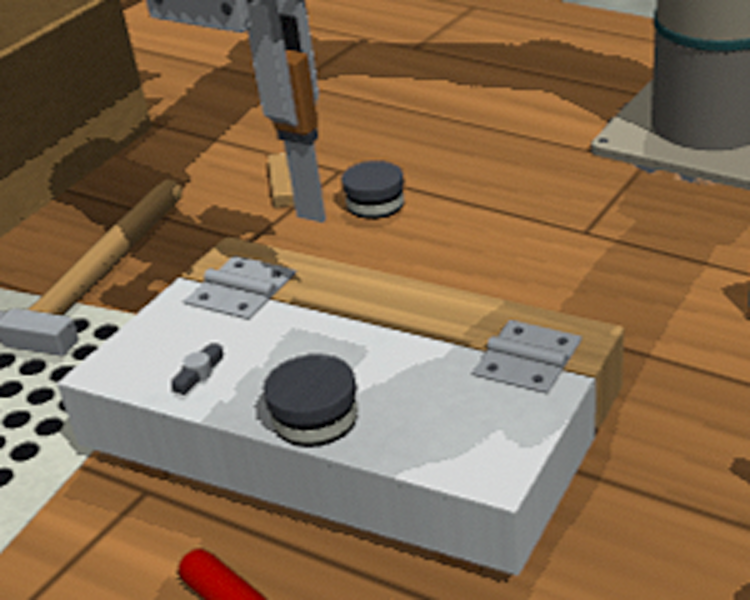

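The wrist view shows the gap as a dark line at px (398,110–290), with the blade (398,305) in line with it. In the scene view the blade hangs free over the far-left part of the gap. Measuring both.

```bash
cat >> h.py <<'E'
def fray(c,u,v):
    K=c["intrinsics"];x=(u-K[0,2])/K[0,0];y=(v-K[1,2])/K[1,1];th=np.hypot(x,y)
    d=np.array([np.sin(th)*x/th,np.sin(th)*y/th,np.cos(th)]);return c["R"].T@d,-c["R"].T@c["t"]
def onz(c,u,v,z):
    d,o=fray(c,u,v);return o+d*(z-o[2])/d[2]
ex=np.array([.9974,.0724]);ey=np.array([-.0724,.9974]);o=np.array([.5482,-.0762])
E
python3 - <<'E'
from h import *
c=dict(np.load("w2.npz"));F=c["frame"].astype(int).sum(2)
for v in range(72,186,12):
    r=F[v,235:275];d=np.where(r<150)[0]
    if len(d):
        m=235+(d.min()+d.max())/2;p=onz(c,m,v,.077)[:2]-o
        w=[ (onz(c,235+e,v,.077)[:2]-o)@ex*1000 for e in(d.min()-.5,d.max()+.5)]
        print(v,len(d),m,"cx %.1f cy %.1f"%(p@ex*1000,p@ey*1000),np.round(w,1))
p=np.array([.5514,-.1241])-o;print("tcp c",p@ex,p@ey)
s=dict(np.load("s2.npz"));P=cloud(s)
m=np.zeros((384,512),bool);m[60+115:60+222,20+280//5*2:20+332//5*2+2]=1
Q=P-[.5514,-.1241,.2453];cx=Q[...,:2]@ex;cy=Q[...,:2]@ey
b=m&(abs(cx)<.025)&(abs(cy)<.04)&(P[...,2]>.14)&(P[...,2]<.26)
for lo in np.arange(.155,.25,.01):
    k=b&(P[...,2]>lo)&(P[...,2]<lo+.01)
    if k.sum()>3:print(lo.round(3),k.sum(),"cx %.1f..%.1f med %.1f cy %.1f..%.1f"%(cx[k].min()*1e3,cx[k].max()*1e3,np.median(cx[k])*1e3,cy[k].min()*1e3,cy[k].max()*1e3))
print(P[b][:,2].min())
# hatch edges from scene for hatch cx extents
print([onz(c,u*.64,v*.64,.08)[:2].round(4) for u,v in((397,110),(397,280))])
E
```

```text
72 7 254.0 cx -1.1 cy 74.1 [-5.1  2.9]
84 7 254.0 cx -1.1 cy 59.9 [-5.1  2.9]
96 7 254.0 cx -1.1 cy 45.8 [-5.1  2.9]
108 6 254.5 cx -0.5 cy 31.8 [-4.   2.9]
120 7 254.0 cx -1.1 cy 17.8 [-5.2  2.9]
132 7 254.0 cx -1.1 cy 3.7 [-5.2  2.9]
144 5 254.0 cx -1.1 cy -10.4 [-4.1  1.8]
156 5 254.0 cx -1.1 cy -24.7 [-4.1  1.8]
168 5 254.0 cx -1.1 cy -39.1 [-4.1  1.8]
180 5 254.0 cx -1.1 cy -53.8 [-4.1  1.9]
tcp c -0.0002762800000000195 -0.04800714Traceback (most recent call last):
  File "<stdin>", line 17, in <module>
    return umr_minimum(a, axis, None, out, keepdims, initial, where)
ValueError: zero-size array to reduction operation minimum which has no identity
```

Run:
```python
from h import *
c=dict(np.load("w2.npz"));
print(c["frame"][184:206:3,246:264].astype(int).sum(2))
for z in(.155,.165,.175):
    for u in(252,254,256): p=onz(c,u,190,z)[:2]-o;print(z,u,p@ex*1e3,p@ey*1e3)
print(-c["R"].T@c["t"])
s=dict(np.load("s2.npz"));P=cloud(s)
Q=P[130:150,134:150].reshape(-1,3);d=Q[:,:2]-[.5514,-.1241]
for v in range(118,150,4):
    r=P[v,126:152];k=(abs(r[:,0]-.551)<.04)&(r[:,2]>.13)
    if k.sum()>2:
        e=r[k][:,:2]-[.5514,-.1241];print(v,k.sum(),r[k][:,2].mean().round(4),((e@ex)*1e3).mean().round(1),((e@ey)*1e3).round(1)[[0,-1]])
```

```text
[[405 400 387 355 311 231 198 189 193 176 126 197 384 516 569 573 577 573]
 [403 402 384 359 299 228 219 220 218 197 145 202 387 519 569 582 579 579]
 [404 399 381 354 287 226 215 218 218 207 162 211 388 515 573 577 578 580]
 [407 402 384 343 286 225 218 225 225 214 174 210 389 517 568 581 576 579]
 [405 400 382 344 285 222 215 211 213 211 180 216 395 521 569 570 579 573]
 [404 409 385 337 269 226 222 221 225 217 206 259 390 523 576 577 575 579]
 [403 397 381 333 260 226 216 220 216 231 267 312 376 510 562 566 569 573]
 [104  84  84  82  82  85  96  89  83  84  85  86  87  93  98 192 411 566]]
0.155 252 -3.1635822362893125 -45.169550800776854
0.155 254 -1.2857481630768008 -45.17046580866432
0.155 256 0.5921327421531912 -45.17136178454509
0.165 252 -3.1118024557796424 -42.469393632324284
0.165 254 -1.3036473200992336 -42.47027468791621
0.165 256 0.5045529098492445 -42.47113741770335
0.175 252 -3.0600226752700848 -39.769236463871735
0.175 254 -1.3215464771216663 -39.77008356716811
0.175 256 0.41697307754529717 -39.7709130508616
[ 0.54443847 -0.04880193  0.42449809]
118 13 0.2231 1.3 [-11.6  11.3]
122 12 0.2148 0.9 [-11.1  10.6]
126 12 0.2064 0.3 [-9.7 10.3]
130 11 0.1983 0.5 [-9.5 10.4]
134 12 0.1902 0.9 [-10.2  10.5]
138 12 0.1818 0.6 [-9.3 10.7]
142 11 0.1733 0.6 [-9.9  9.3]
146 12 0.165 1.2 [-11.3   9.9]
```

Request:
send_rows(
  offset=[
    [0,0.0025,0.0875],
    [0,0,0.0875],
    [0,0,0.0875],
    [0,0,0.0875],
    [0,0,0],
    [0,0,0],
    [0,0,0],
  ],
  twist=[
    [0,0,0],
    [0,0,0],
    [0,0,0],
    [0,0,0],
    [0,0,0],
    [0,0,0],
    [0,0,0],
  ],
  gripper=[-1,-1,-1,-1,-1,-1,-1],
)

```text
clock: 6.6
tool_pos: [0.5529, -0.1256, 0.1765]
tcp_rot: [0.682, 0.732, 0.001, 0.001]
contact_force: [-0.7, 0.5, -1.7]
opening: 0.19
grip_force: 25.0
```

Request:
send_rows(
  offset=[
    [0,0,0.015],
    [0,0,0.015],
    [0,0,0.015],
    [0,0,0.015],
    [0,0,0.015],
    [0,0,0],
    [0,0,0],
  ],
  twist=[
    [0,0,0],
    [0,0,0],
    [0,0,0],
    [0,0,0],
    [0,0,0],
    [0,0,0],
    [0,0,0],
  ],
  gripper=[-1,-1,-1,-1,-1,-1,-1],
)

```text
clock: 7.3
tool_pos: [0.552, -0.1259, 0.1603]
tcp_rot: [0.682, 0.732, -0.0, -0.0]
contact_force: [-0.0, -0.4, -1.9]
opening: 0.19
grip_force: 25.0
```

Request:
send_rows(
  offset=[
    [0,0,0.01],
    [0,0,0.01],
    [0,0,0.01],
    [0,0,0],
    [0,0,0],
  ],
  twist=[
    [0,0,0],
    [0,0,0],
    [0,0,0],
    [0,0,0],
    [0,0,0],
  ],
  gripper=[-1,-1,-1,-1,-1],
)

```text
clock: 7.8
tool_pos: [0.552, -0.1259, 0.1544]
tcp_rot: [0.682, 0.732, -0.0, -0.0]
contact_force: [0.4, 0.3, -1.9]
opening: 0.19
grip_force: 25.0
```

Request:
send_rows(
  offset=[
    [0,0,0.01],
    [0,0,0.01],
    [0,0,0],
    [0,0,0],
  ],
  twist=[
    [0,0,0],
    [0,0,0],
    [0,0,0],
    [0,0,0],
  ],
  gripper=[-1,-1,-1,-1],
)

```text
clock: 8.2
tool_pos: [0.552, -0.1258, 0.1504]
tcp_rot: [0.682, 0.732, -0.0, -0.0]
contact_force: [0.1, -0.7, -1.2]
opening: 0.189
grip_force: 25.0
```

Request:
send_rows(
  offset=[
    [0,0,0.01],
    [0,0,0.01],
    [0,0,0.005],
    [0,0,0],
    [0,0,0],
  ],
  twist=[
    [0,0,0],
    [0,0,0],
    [0,0,0],
    [0,0,0],
    [0,0,0],
  ],
  gripper=[-1,-1,-1,-1,-1],
)

```text
clock: 8.7
tool_pos: [0.5523, -0.1259, 0.1459]
tcp_rot: [0.682, 0.732, 0.0, 0.0]
contact_force: [-0.3, 0.1, 5.0]
opening: 0.193
grip_force: 25.0
```

Request:
send_rows(
  offset=[
    [0,0,-0.02],
    [0,0,-0.005],
    [0.03,0,0],
    [0.03,0,0],
    [0,0,0.01],
    [0,0,0.01],
    [0,0,0.005],
    [0,0,0],
    [0,0,0],
  ],
  twist=[
    [0,0,0],
    [0,0,0],
    [0,0,0],
    [0,0,0],
    [0,0,0],
    [0,0,0],
    [0,0,0],
    [0,0,0],
    [0,0,0],
  ],
  gripper=[-1,-1,-1,-1,-1,-1,-1,-1,-1],
)

```text
clock: 9.6
tool_pos: [0.5513, -0.1134, 0.1457]
tcp_rot: [0.682, 0.732, 0.0, -0.0]
contact_force: [-0.1, 2.1, 3.0]
opening: 0.191
grip_force: 25.0
```

Request:
send_rows(
  offset=[
    [0,0,-0.02],
    [0,0,-0.005],
    [0.03,0,0],
    [0.03,0,0],
    [0,0,0.01],
    [0,0,0.01],
    [0,0,0.005],
    [0,0,0],
    [0,0,0],
  ],
  twist=[
    [0,0,0],
    [0,0,0],
    [0,0,0],
    [0,0,0],
    [0,0,0],
    [0,0,0],
    [0,0,0],
    [0,0,0],
    [0,0,0],
  ],
  gripper=[-1,-1,-1,-1,-1,-1,-1,-1,-1],
)

```text
clock: 10.5
tool_pos: [0.5504, -0.1021, 0.1454]
tcp_rot: [0.682, 0.732, -0.0, 0.0]
contact_force: [0.3, 0.5, -1.7]
opening: 0.19
grip_force: 25.0
```

Request:
send_rows(
  offset=[
    [0.01,0,0],
    [0,0,0.01],
    [0,0,0.01],
    [0,0,0.01],
    [0,0,0.01],
    [0,0,0],
    [0,0,0],
  ],
  twist=[
    [0,0,0],
    [0,0,0],
    [0,0,0],
    [0,0,0],
    [0,0,0],
    [0,0,0],
    [0,0,0],
  ],
  gripper=[-1,-1,-1,-1,-1,-1,-1],
)

```text
clock: 11.2
tool_pos: [0.5502, -0.0999, 0.1374]
tcp_rot: [0.682, 0.732, -0.0, -0.0]
contact_force: [-0.7, 0.1, -1.3]
opening: 0.19
grip_force: 25.0
```

Request:
send_rows(
  offset=[
    [0,0,0.01],
    [0,0,0.01],
    [0,0,0.01],
    [0,0,0],
    [0,0,0],
  ],
  twist=[
    [0,0,0],
    [0,0,0],
    [0,0,0],
    [0,0,0],
    [0,0,0],
  ],
  gripper=[-1,-1,-1,-1,-1],
)

```text
clock: 11.7
tool_pos: [0.5502, -0.0999, 0.1314]
tcp_rot: [0.682, 0.732, -0.0, -0.0]
contact_force: [-0.2, 0.5, -2.1]
opening: 0.193
grip_force: 25.0
```

Sliding freely, so on down to the floor in small steps.

Request:
send_rows(
  offset=[
    [0,0,0.01],
    [0,0,0.01],
    [0,0,0.01],
    [0,0,0.01],
    [0,0,0.01],
    [0,0,0],
    [0,0,0],
  ],
  twist=[
    [0,0,0],
    [0,0,0],
    [0,0,0],
    [0,0,0],
    [0,0,0],
    [0,0,0],
    [0,0,0],
  ],
  gripper=[-1,-1,-1,-1,-1,-1,-1],
)

```text
clock: 12.4
tool_pos: [0.5502, -0.0999, 0.1214]
tcp_rot: [0.682, 0.732, -0.0, -0.0]
contact_force: [0.2, 0.6, -1.9]
opening: 0.191
grip_force: 25.0
```

Request:
send_rows(
  offset=[
    [0,0,0.005],
    [0,0,0.005],
    [0,0,0.005],
    [0,0,0],
    [0,0,0],
  ],
  twist=[
    [0,0,0],
    [0,0,0],
    [0,0,0],
    [0,0,0],
    [0,0,0],
  ],
  gripper=[-1,-1,-1,-1,-1],
)

```text
clock: 12.9
tool_pos: [0.5502, -0.0999, 0.1185]
tcp_rot: [0.682, 0.732, 0.0, -0.0]
contact_force: [-0.3, -0.4, -1.8]
opening: 0.191
grip_force: 25.0
```

Request:
send_rows(
  offset=[
    [0,0,0.005],
    [0,0,0.005],
    [0,0,0],
    [0,0,0],
  ],
  twist=[
    [0,0,0],
    [0,0,0],
    [0,0,0],
    [0,0,0],
  ],
  gripper=[-1,-1,-1,-1],
)

```text
clock: 13.3
tool_pos: [0.5503, -0.1, 0.1171]
tcp_rot: [0.682, 0.732, 0.0, 0.0]
contact_force: [-1.2, 1.3, 5.6]
opening: 0.193
grip_force: 25.0
```

Request:
send_rows(
  offset=[
    [0,0,-0.004],
    [0,0,0],
    [0,0,0],
    [0,0,0],
    [0,0,0],
    [0,0,0],
    [0,0,0],
    [0,0,0],
  ],
  twist=[
    [0,0,0],
    [0,0,0],
    [0,0,0],
    [0,0,0],
    [0,0,0],
    [0,0,0],
    [0,0,0],
    [0,0,0],
  ],
  gripper=[-1,-1,-0.4,-0.2,0,0,0.2,0.2],
)

```text
clock: 14.1
tool_pos: [0.5502, -0.0999, 0.1172]
tcp_rot: [0.682, 0.732, -0.0, -0.0]
contact_force: [0.4, 0.2, 1.2]
opening: 0.595
grip_force: 0.0
```

Request:
send_rows(
  offset=[
    [0,0,0],
    [0,0,0],
    [0,0,0],
    [0,0,-0.05],
    [0,0,-0.1],
    [0,0,-0.1],
    [0,0,-0.1],
    [0,0,-0.1],
    [0,0,0],
    [0,0,0],
  ],
  twist=[
    [0,0,0],
    [0,0,0],
    [0,0,0],
    [0,0,0],
    [0,0,0],
    [0,0,0],
    [0,0,0],
    [0,0,0],
    [0,0,0],
    [0,0,0],
  ],
  gripper=[0.2,0.2,0.2,0.2,0.2,0.2,0.2,0.2,0.2,0.2],
)

```text
clock: 15.1
tool_pos: [0.5503, -0.0999, 0.2076]
tcp_rot: [0.682, 0.732, 0.0, 0.0]
contact_force: [0.1, -0.2, -0.4]
opening: 0.601
grip_force: 0.0
```

Run:
```python
from h import *
c=read_camera("scene");P=cloud(c);save("s3.png",cv2.resize(c["frame"][60:300,20:320],(750,600),interpolation=2))
t=abs(P[...,2]-.115)<.004
n,l,st,ce=cv2.connectedComponentsWithStats(t.astype(np.uint8))
for k in range(1,n):
    m=P[l==k].mean(0)
    if st[k,4]>60 and m[0]>.5:print(st[k],m)
g=(np.hypot(P[...,0]-.550,P[...,1]+.1)<.03)&(P[...,2]<.2)
for lo in np.arange(.085,.18,.01):
    k=g&(P[...,2]>lo)&(P[...,2]<lo+.01)
    if k.sum()>3:print(lo.round(3),P[k].mean(0).round(4))
print("top",P[g][:,2].max())
s=state();print(s["tool_pos"],s["opening"],s["contact_force"],s["clock"])
```

```text
[125 202  37  25 703] [ 0.66688357 -0.05183001  0.11469909]
[356 222  19   9  68] [0.54350435 0.29664447 0.11509667]
0.085 [ 0.5511 -0.099   0.0901]
0.095 [ 0.5531 -0.0973  0.1009]
0.105 [ 0.5543 -0.0965  0.1106]
0.115 [ 0.5555 -0.0954  0.1204]
0.125 [ 0.555  -0.0958  0.1301]
0.135 [ 0.5558 -0.0962  0.14  ]
0.145 [ 0.555  -0.0951  0.1499]
0.155 [ 0.5533 -0.0976  0.1613]
0.165 [ 0.5514 -0.0987  0.1655]
top 0.16671773192313113
[ 0.54977539 -0.09980544  0.20693527] 0.6000443946308952 [-0.10456434 -0.44041951 -1.07398901] 15.15
```

View pics/s3.png

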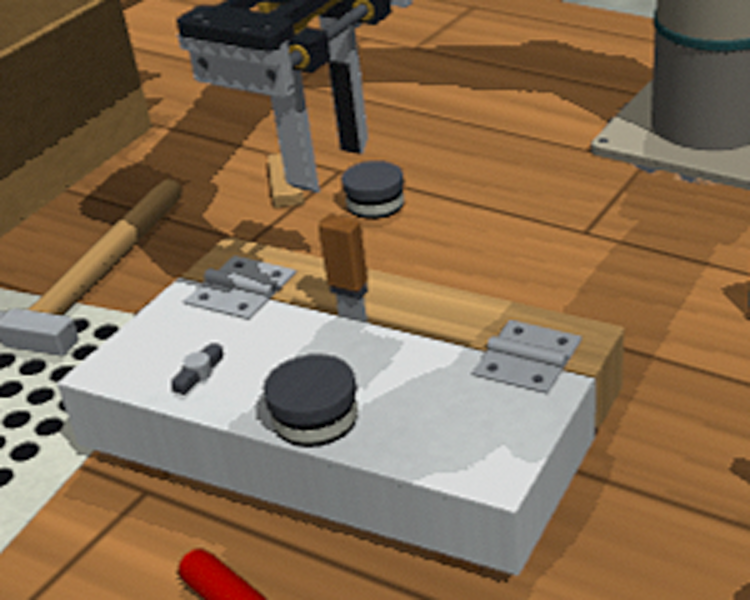

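The gauge stands upright in the gap (345,265) with its top at z 0.166, which puts the tip at about 0.036, on the floor. The tin hasn't moved and the gripper is clear, so I'm handing in.

```bash
python3 -c "
from cell import *
print(finish_job())"
```

```text
the job is handed in; nothing more can be done
None
```

The gauge is standing upright and let go in the shim slot, about 25 mm towards -y of the gap's middle, with its end about 1 mm from the nominal floor height; the tin has not moved, and the job is handed in (no verdict was shown).

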